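# Touch off a stylus and draw the spring gauge to its pointer

### The job

Take the black-handled stylus out of its blue stand and, for reference, touch its tip down lightly on the blue-topped setter and then on the yellow-topped one so that each sprung cap gives a little. Then put the tip down into the hole of the orange eye plate on the draw gauge, pull the spring-return slide out with it until the black line on the plate stands level with the red pointer, and finish there, still holding the stylus and keeping the slide at the pointer. Pull with the stylus, not with the fingers, and leave the nut, the aluminium block and the spanner where they lie.

Things in the scene. Friction and masses are not known exactly. Their poses are not given: they have to be found in the camera images.
- stylus: loose stylus, 70 to 140 g, upright in the stand: round steel shaft, 9 mm in diameter, 60 mm long, rounded at the lower end, below a square black handle 24 x 24 mm, 54 mm tall with orange bands. Origin at the tip, z up to the handle, x and y square to the handle's flat sides. The handle's lower end rests on the stand's top
- stylus_handle (a point): centre of the stylus's square handle, 87 mm straight above the tip and 27 mm above the handle's lower end; grip it here across two flat sides (24 mm)
- stylus_tip (a point): the lower end of the stylus
- stand: fixed blue block 56 x 56 x 62 mm with an upright hole (about 13 mm) through its middle, in which the stylus hangs; lift it 65 mm to clear. Origin: centre of its underside
- blue_setter: fixed aluminium touch setter, a round pillar 46 mm in diameter at the foot and 40 mm tall, carrying a blue sprung cap. Origin: centre of its underside, z up
- blue_top (a point): centre of the top of the blue cap (30 mm in diameter), 48 mm above the bench when not pressed
- blue_cap (a joint): how far the blue cap is pressed down, 0 to 0.006 m; it springs back. About 1 N starts it, 4 N presses it fully
- yellow_setter: fixed aluminium touch setter like the other, with a yellow sprung cap. Origin: centre of its underside, z up
- yellow_top (a point): centre of the top of the yellow cap (30 mm in diameter), 48 mm above the bench when not pressed
- yellow_cap (a joint): how far the yellow cap is pressed down, 0 to 0.006 m; it springs back. About 1 N starts it, 4 N presses it fully
- gauge: fixed draw gauge: dark base plate 240 x 90 x 8 mm (130 mm in front of the origin to 110 mm behind), grey spring housing 64 mm tall at its rear, upright aluminium scale rail along its left side, 42 mm tall. Origin on the bench; x points from the eye plate to the housing, z up: the slide pulls out along -x of the gauge
- slide: orange eye plate 44 x 44 x 8 mm with an upright 19 mm hole and a black line across its top at the hole's centre. Axes as the gauge's; origin at the hole's centre, plate's top, 46 mm above the bench, 30 mm free below the plate. At rest 20 mm in front of the gauge's origin; pulls out up to 75 mm along -x of the gauge against a spring, 2 N plus 45 N/m, and snaps back if let go
- eye (a point): centre of the eye plate's hole, at the plate's top; the black line lies at the same place along the slide
- pointer: fixed red pointer on the scale rail, 35 to 60 mm in front of the resting eye, rising to 51 mm above the bench. Axes as the gauge's; origin at its middle, in line with its 2 mm finger that points across to the eye plate. The slide is at the mark when the eye is level with it along the gauge's x
- nut_m16: bystander: steel nut 24 x 27 x 13 mm, lying loose; leave alone
- alu_block_a: bystander: aluminium block 22 x 62 x 16 mm, lying loose; leave alone
- spanner: bystander: spanner 158 x 24 x 8 mm, lying loose; leave alone
There are look-alikes about, which are no part of the job. There is more than one size of the stylus; the one meant has the size given above.

How it is judged:
By the outcome, as a careful person would: the job done as asked, in the order asked, and still so for the second after the job is handed in, while the arm keeps its last pose, push and grip.
It also fails if it takes over 50 s, if anything falls off the work surface, if the arm or the gripper's body presses on something with over 40 N, if the wrist force passes 120 N, or if a joint passes its speed limit or range.

### The arm

A 7-joint arm with a two-finger parallel gripper is mounted at the origin on a cart in front of the work surface, level with it; the furniture and walls round the work are solid. World frame = base frame: x ahead of the robot, y to its left, z up, the work surface at z = 0. Lengths are in m, angles in rad, forces in N, time in s.
With the tool pointing down it reaches from about 0.35 to 0.9 m from the base axis. Payload 7.2 kg.
Tool frame: the origin (TCP) lies midway between the tips of the shut fingers; the grasp point (between the pads) lies 19 mm behind it; z points along the fingers, y is the line along which they close (so a half turn about z gives the same grasp; the last joint's range is limited). The gripper opens to 85 mm and grips with 20 to 120 N. Pads are 22 mm wide; open, the fingers measure 114 mm over their backs; the gripper's body (76 mm by 85 mm) begins 54 mm behind the grasp point. The pads swing forward as they close: fully open they stand 13 mm farther back than shut.
Start: joints at [1.112, 0.411, -0.013, 1.596, 0.006, 1.134, -0.082], TCP at [0.238, -0.578, 0.231] pointing down, gripper open.
Joint ranges: [-2.95, 2.95], [-0.29, 1.99], [-1.47, 1.44], [0.14, 2.54], [-1.03, 4.17], [0.13, 1.85], [-2.86, 2.86]. Speed limits (rad/s): [2.39, 2.39, 3.01, 3.01, 3.14, 3.14, 3.14].

### API

Orientations are given as a unit quaternion [w, x, y, z].
In Python, from station import manip, imaging, order gives the robot as it stands.
- The arm moves only by the tool send_rows, never from a script. Its argument "plan" is a list that holds one entry, the list of rows, each a list of 5 numbers: the shift along the world's x, y, z in m, then the turn about the world's z in degrees, then the gripper command: -1 is shut, 1 is fully open, values between are in proportion. In form: [[[x, y, z, yaw, grip], ...]]. A call has exactly 8 rows; each row shifts and turns the commanded pose from where the row before left it; what a row does not reach is not made up. A row lasts 1/12 s, in which the tool goes at most 41.7 mm and 7.16 degrees, less where a joint would pass 70% of its speed; a pose out of reach is approached as far as the arm can. A call with a gripper value outside its range is refused whole. The fingers move at their own pace and stop on an object; "squeeze" is the grip in N (left out, the last holds). Time passes only in rows, so rows that do not move let the fingers close, or fill a call up. It gives the time, the measured TCP pose, the force, the opening and the grip force at its end, in the units of the state.
- manip.get_state(): the state, without advancing time (a new reading comes with each control period).
- imaging.read_camera(name): name is "side" or "top" or "wrist"; returns a dict with "color" (400x640x3 uint8, red, green, blue), "intrinsics" (3x3 intrinsics, pixels), "R" (3x3) and "t" (3): a world point X has camera coordinates R X + t. Camera axes: x right, y down, z forward; pixel columns grow to the right and rows downward; lengths in m; the calibration is good to about 2 mm. A picture is of the moment at which its call begins. There is no depth.
- order.job_done(): hands the job in; it is judged then, once.
The state is a dict: "time_s": time; "qpos": joint angles; "joint_velocities": joint speeds; "joint_efforts": joint torques, N m; "tcp_pos": TCP position; "eef_rot": TCP orientation; "contact_force": force on the tool from outside, world axes, zero at the start; "ft_torque": the same for the moment, N m; "gripper_width": finger opening in m; "finger_force": force on a finger pad.
Only numpy, scipy, OpenCV 4.12 (cv2) and the standard library are available. Lean on these libraries where they do the work, as an engineer would, in place of code of your own. Each camera call takes 0.05 s, during which the arm holds its last target. There are 200 camera calls.

## Working session

There is one attempt and no reset: what is moved stays moved. The work goes in short steps, Python scripts to look and compute and a tool call to move; the robot and the scene stay as the last step left them, time stands still between calls to the robot, and variables do not carry over. Pictures are saved under pics/ and viewed, at most 10 in all, crops included, and the job is handed in when it is done.

Besides the shell and the picture viewer there is one more tool, called after "Call:" as a command line: name --argument value ..., lists and objects as JSON in quotes. send_rows: Moves the arm, as the interface text tells. Its arguments: {"type":"object","properties":{"plan":{"type":"array","items":{"type":"array","items":{"type":"array","items":{"type":"number"}}}},"squeeze":{"type":"number"}},"required":["plan"]}

```bash
ls; mkdir -p pics
cat > h.py <<'E'
import numpy as np, cv2
from station import manip, imaging, order
def cam(n,save=None):
    c=imaging.read_camera(n)
    if save: cv2.imwrite('pics/'+save,cv2.cvtColor(c['color'],cv2.COLOR_RGB2BGR))
    return c
def ray(c,u,v):
    K,R,t=[np.array(c[k],float) for k in('intrinsics','R','t')]
    d=R.T@np.linalg.solve(K,[u,v,1]); return -R.T@t,d
def onz(c,u,v,z):
    o,d=ray(c,u,v); return o+d*(z-o[2])/d[2]
def proj(c,X):
    p=np.array(c['intrinsics'])@(np.array(c['R'])@np.array(X)+np.array(c['t'])); return p[:2]/p[2]
E
python3 - <<'E'
from h import *
import pickle
cs={n:cam(n,n+'0.png') for n in('side','top','wrist')}
pickle.dump(cs,open('c0.pkl','wb'))
for n,c in cs.items(): print(n,ray(c,320,200))
s=manip.get_state();print(s)
E
```

```text
pics
side (array([ 0.46982448, -0.80075583,  0.41586055]), array([ 0.07650005,  0.9088827 , -0.41000696]))
top (array([ 0.40440373, -0.02281966,  1.03204403]), array([ 0.1310304 , -0.00111463, -0.99146157]))
wrist (array([ 0.31084486, -0.54900836,  0.37327574]), array([-0.29731162, -0.1200948 , -0.94732197]))
{'time_s': 0.15, 'qpos': array([ 1.11179626,  0.41172106, -0.01273165,  1.59687523,  0.00559478,
        1.13431801, -0.08218965]), 'joint_velocities': array([-4.92499224e-04, -3.52567604e-03, -9.06232156e-04, -4.24096292e-03,
        8.54176200e-05, -1.37590793e-03, -6.09772375e-04]), 'joint_efforts': array([ 1.83402415e-03, -6.01032186e+01,  6.83071576e-01, -2.99648720e+01,
        1.39462523e-02,  7.82923540e-03, -2.12439738e-05]), 'tcp_pos': array([ 0.23790722, -0.57751416,  0.2306335 ]), 'eef_rot': array([-6.22111317e-04,  9.80965030e-01,  1.94183410e-01, -1.62867961e-04]), 'contact_force': array([0.67122909, 0.2011271 , 0.6766808 ]), 'ft_torque': array([-0.03573921,  0.00915598, -0.00038281]), 'finger_force': 0.0, 'gripper_width': 0.08554164011783856}
```

View pics/top0.png

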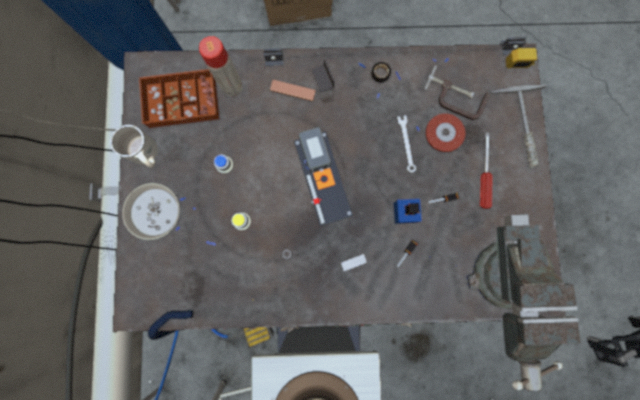

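View pics/side0.png

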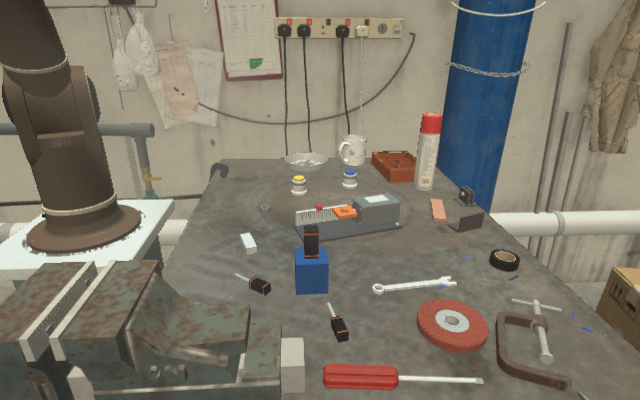

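The top view shows three black-handled styli. One is upright in the blue stand at (407,210); the other two are lying at (445,198) and (408,252). The one I want is upright in the stand. The blue setter is at (222,162), the yellow setter at (240,221), the orange eye plate at (323,178) and the red pointer at (316,201). The side view shows the stand at (311,265).

```bash
cat > m.py <<'E'
from h import *
def blobs(c,lo,hi,box,minA=6):
    u0,v0,u1,v1=box
    hsv=cv2.cvtColor(c['color'],cv2.COLOR_RGB2HSV)
    m=np.zeros(hsv.shape[:2],np.uint8); m[v0:v1,u0:u1]=cv2.inRange(hsv,lo,hi)[v0:v1,u0:u1]
    out=[]
    for k in cv2.findContours(m,cv2.RETR_EXTERNAL,cv2.CHAIN_APPROX_NONE)[0]:
        if cv2.contourArea(k)>=minA:
            M=cv2.moments(k); out.append((M['m10']/M['m00'],M['m01']/M['m00'],cv2.contourArea(k),cv2.minAreaRect(k)))
    return sorted(out,key=lambda b:-b[2])
E
python3 - <<'E'
from m import *
import pickle
cs=pickle.load(open('c0.pkl','rb'));t=cs['top'];s=cs['side']
print(t['intrinsics'][0])
def sh(n,c,lo,hi,box,z,k=2):
    for b in blobs(c,lo,hi,box)[:k]:
        pts=[onz(c,*p,z)[:2].round(3).tolist() for p in cv2.boxPoints(b[3])]
        print(n,np.round(b[:3],1),onz(c,b[0],b[1],z)[:2].round(4),'box',pts)
sh('bluetop',t,(100,120,60),(125,255,255),(205,145,240,180),.048)
sh('yeltop',t,(22,100,80),(35,255,255),(225,205,258,238),.048)
sh('orange',t,(5,150,120),(22,255,255),(305,160,340,195),.046)
sh('red',t,(0,150,90),(4,255,255),(305,190,330,212),.051)
sh('red2',t,(170,150,90),(180,255,255),(305,190,330,212),.051)
sh('stand',t,(100,120,40),(125,255,255),(385,190,428,230),.062)
sh('handle',t,(0,0,0),(180,255,45),(395,195,422,222),.116)
im=cv2.imread('pics/top0.png')
a=cv2.resize(im[185:275,375:475],(500,450),interpolation=cv2.INTER_CUBIC)
si=cv2.imread('pics/side0.png')[215:350,230:360]
b=cv2.resize(si,(433,450),interpolation=cv2.INTER_CUBIC)
cv2.imwrite('pics/crop1.png',cv2.resize(np.hstack([a,b]),(800,386)))
cv2.imwrite('pics/crop2.png',cv2.resize(im[120:235,270:370],(522,600),interpolation=cv2.INTER_CUBIC))
E
```

```text
[394.66299779   0.         324.0152124 ]
bluetop [220.1 160.7  79. ] [0.6424 0.2276] box [[0.655, 0.241], [0.654, 0.215], [0.628, 0.215], [0.629, 0.24]]
yeltop [238.2 219.4  79. ] [0.4912 0.1813] box [[0.48, 0.194], [0.505, 0.194], [0.504, 0.169], [0.479, 0.169]]
orange [323.8 178.5 253. ] [ 0.5894 -0.035 ] box [[0.606, -0.008], [0.617, -0.05], [0.574, -0.062], [0.563, -0.02]]
red [316.1 200.7   9.5] [ 0.5326 -0.014 ] box [[0.534, -0.008], [0.538, -0.017], [0.531, -0.02], [0.527, -0.011]]
stand [405.5 211.4 383.5] [ 0.4983 -0.2346] box [[0.527, -0.206], [0.53, -0.27], [0.473, -0.27], [0.47, -0.208]]
handle [411.5 209.1  74.5] [ 0.4982 -0.237 ] box [[0.508, -0.225], [0.507, -0.251], [0.489, -0.249], [0.489, -0.224]]
```

View pics/crop1.png

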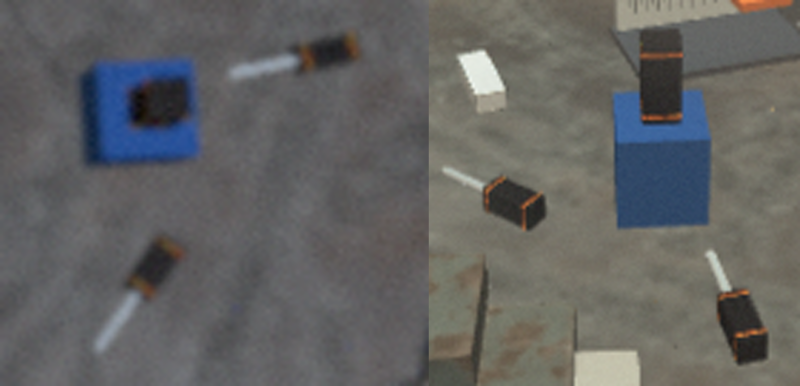

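View pics/crop2.png

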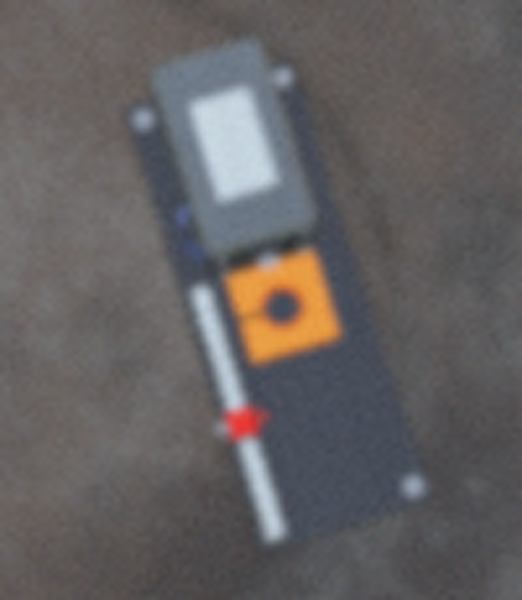

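The crops confirm the choice: the upright stylus sits in the stand, and the loose ones next to it are the look-alikes. In the gauge crop the hole is at (283,305) and the pointer at (243,423), with the gauge turned about 15°. I'm moving above the stylus now.

Call:
send_rows --plan '[[[0.016, 0.021, 0, 4.4, 1], [0.016, 0.021, 0, 4.4, 1], [0.016, 0.021, 0, 4.4, 1], [0.016, 0.021, 0, 4.4, 1], [0.016, 0.021, 0, 4.4, 1], [0.016, 0.021, 0, 4.4, 1], [0.016, 0.021, 0, 4.4, 1], [0.016, 0.021, 0, 4.4, 1]]]' --squeeze 80

```text
time_s: 0.82
tcp_pos: [0.3666, -0.4087, 0.2311]
eef_rot: [-0.0, 0.875, 0.483, -0.0]
contact_force: [0.6, 0.4, 0.1]
gripper_width: 0.0856
finger_force: 0.0
```

Call:
send_rows --plan '[[[0.016, 0.021, 0, 4.4, 1], [0.016, 0.021, 0, 4.4, 1], [0.016, 0.021, 0, 4.4, 1], [0.016, 0.021, 0, 4.4, 1], [0.016, 0.021, 0, 4.4, 1], [0.016, 0.021, 0, 4.4, 1], [0.016, 0.021, 0, 4.4, 1], [0.0, 0.0, 0, 0, 1]]]'

```text
time_s: 1.48
tcp_pos: [0.4813, -0.2573, 0.2314]
eef_rot: [-0.0, 0.713, 0.701, 0.002]
contact_force: [-0.1, 0.9, -0.8]
gripper_width: 0.0853
finger_force: 0.0
```

Run:
```python
from m import *
import pickle
w=cam('wrist','w1.png');s=cam('side','s1.png');pickle.dump((w,s),open('c1.pkl','wb'))
st=manip.get_state();print(st['tcp_pos'],st['eef_rot'],st['contact_force'],st['gripper_width'])
for z in(.062,.116,.002):print(proj(w,[.498,-.236,z]),proj(s,[.498,-.236,z]))
cv2.imwrite('pics/v1.png',cv2.resize(np.vstack([cv2.imread('pics/w1.png'),cv2.imread('pics/s1.png')]),(480,600)))
```

```text
[ 0.47843696 -0.26192068  0.23104187] [-2.66880214e-04  7.16340609e-01  6.97750716e-01  8.32344411e-06] [ 0.13692954 -0.84644097  0.22464284] 0.08539165517177114
[336.96972072 149.61152479] [308.25067436 251.55330944]
[340.38299827 161.82248587] [308.28971764 224.38369688]
[334.28588125 140.01012007] [308.21022427 279.70190592]
```

View pics/v1.png

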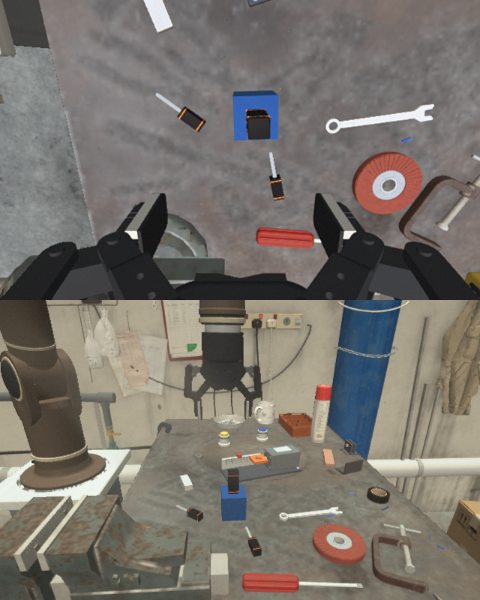

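The wrist view, in full-resolution pixels, shows the stand at (341,155) with the handle square to the image. In the side view the handle is at about (311,240). I'll refine the position from these two views.

Run:
```python
from m import *
import pickle
w,s=pickle.load(open('c1.pkl','rb'))
for n,c,box,z in(('w',w,(290,100,390,200),.062),('s',s,(280,215,340,310),.062)):
    for b in blobs(c,(100,120,40),(125,255,255),box,100)[:1]: print(n,b[:3],b[3])
for n,c,box in(('w',w,(318,135,372,190)),('s',s,(300,220,324,258))):
    for b in blobs(c,(0,0,0),(180,255,60),box,60)[:2]: print(n,b[:3],b[3], onz(c,b[0],b[1],.116)[:2], onz(c,b[0],b[1],.089)[:2])
# wrist stand outline corners -> top plane
hsv=cv2.cvtColor(w['color'],cv2.COLOR_RGB2HSV);m=cv2.inRange(hsv,(100,120,40),(125,255,255))
for r in range(120,190,6):
    x=np.where(m[r,290:390])[0]+290
    if len(x): print(r,x.min(),x.max(),onz(w,x.min(),r,.062)[:2].round(4),onz(w,x.max()+1,r,.062)[:2].round(4), w['color'][r,int(x.mean())])
```

```text
w (339.1188376068376, 147.7425641025641, 2437.5) ((341.2281799316406, 153.5732879638672), (64.6115493774414, 61.16172790527344), 88.15238952636719)
s (310.87257314738855, 272.2269619907027, 1219.0) ((311.0, 270.0), (46.0, 32.0), 90.0)
w (344.2605095541401, 169.76836518046707, 785.0) ((344.0, 169.5), (29.0, 30.0), 90.0) [ 0.50105137 -0.24238661] [ 0.50296975 -0.2488597 ]
w (341.8594249201278, 150.26624068157614, 156.5) ((342.3276672363281, 149.89846801757812), (7.710332870483398, 27.06937026977539), 86.8201675415039) [ 0.49911676 -0.22696479] [ 0.50083293 -0.23182604]
s (310.54910714285717, 244.75223214285714, 224.0) ((310.5, 245.0), (18.0, 13.0), 90.0) [ 0.49819029 -0.30286154] [ 0.5007444  -0.25803021]
126 311 369 [ 0.4744 -0.214 ] [ 0.5281 -0.2148] [32 57 90]
132 310 370 [ 0.4733 -0.2194] [ 0.5292 -0.2203] [ 55 101 181]
138 311 370 [ 0.4741 -0.2249] [ 0.5293 -0.2257] [ 54 101 183]
144 311 370 [ 0.474  -0.2304] [ 0.5295 -0.2313] [ 53 101 185]
150 311 370 [ 0.4738 -0.236 ] [ 0.5297 -0.2369] [17 16 19]
156 311 370 [ 0.4737 -0.2416] [ 0.5298 -0.2425] [51 33 27]
162 312 370 [ 0.4745 -0.2473] [ 0.53   -0.2483] [53 49 52]
168 312 370 [ 0.4744 -0.2531] [ 0.5302 -0.254 ] [52 49 51]
174 312 370 [ 0.4742 -0.259 ] [ 0.5303 -0.2599] [47 45 47]
180 312 370 [ 0.4741 -0.2649] [ 0.5305 -0.2658] [46 43 45]
186 313 338 [ 0.4749 -0.2708] [ 0.4999 -0.2713] [ 57 102 185]
```

Call:
send_rows --plan '[[[0.0115, 0.01, -0.01, 1, 1], [0.0115, 0.01, -0.02, 1, 1], [0, 0, -0.03, 0, 1], [0, 0, -0.03, 0, 1], [0, 0, -0.025, 0, 1], [0, 0, -0.025, 0, 1], [0, 0, -0.02, 0, 1], [0, 0, 0, 0, 1]]]'

```text
time_s: 2.25
tcp_pos: [0.4978, -0.2427, 0.0669]
eef_rot: [-0.003, 0.705, 0.709, -0.001]
contact_force: [-0.7, 0.7, 0.9]
gripper_width: 0.0856
finger_force: 0.0
```

Call:
send_rows --plan '[[[0, 0, 0, 0, -0.2], [0, 0, 0, 0, -0.6], [0, 0, 0, 0, -1], [0, 0, 0, 0, -1], [0, 0, 0, 0, -1], [0, 0, 0, 0, -1], [0, 0, 0, 0, -1], [0, 0, 0, 0, -1]]]' --squeeze 80

```text
time_s: 2.92
tcp_pos: [0.5018, -0.2433, 0.0726]
eef_rot: [0.001, 0.705, 0.709, 0.0]
contact_force: [-0.5, 0.2, 6.1]
gripper_width: 0.0231
finger_force: 78.6
```

Call:
send_rows --plan '[[[0, 0, 0.005, 0, -1], [0, 0, 0.01, 0, -1], [0, 0, 0.015, 0, -1], [0, 0, 0.02, 0, -1], [0, 0, 0.02, 0, -1], [0, 0, 0.02, 0, -1], [0, 0, 0.01, 0, -1], [0, 0, 0, 0, -1]]]'

```text
time_s: 3.58
tcp_pos: [0.5024, -0.2433, 0.1742]
eef_rot: [0.002, 0.705, 0.709, 0.001]
contact_force: [1.0, -0.6, 0.5]
gripper_width: 0.0235
finger_force: 78.3
```

Run:
```python
from m import *
import pickle
cs={n:cam(n,n+'2.png') for n in('wrist','side','top')};pickle.dump(cs,open('c2.pkl','wb'))
st=manip.get_state();print(st['tcp_pos'],st['eef_rot'],st['contact_force'],st['gripper_width'],st['finger_force'])
a=cv2.imread('pics/side2.png')[100:300,220:420]
b=cv2.imread('pics/wrist2.png')
cv2.imwrite('pics/v2.png',np.hstack([cv2.resize(a,(360,360),interpolation=cv2.INTER_CUBIC),cv2.resize(b,(430,360))]))
p=st['tcp_pos']
for z in(.0726-.070,.0726-.012):print(proj(cs['side'],[p[0],p[1],p[2]-z]),proj(cs['wrist'],[p[0],p[1],p[2]-z]))
# re-measure setters & eye with wrist? only pixel centres from side
c=cs['side']
for n,lo,hi,box in(('blue',(100,120,60),(125,255,255),(335,160,365,190)),('yel',(22,100,80),(35,255,255),(285,170,312,190)),('or',(5,150,120),(22,255,255),(325,200,362,222)),('red',(0,150,90),(4,255,255),(310,198,330,215))):
    print(n,[np.round(x[:3],1) for x in blobs(c,lo,hi,box)[:2]])
```

```text
[ 0.5004581  -0.24273579  0.17049312] [-5.15789645e-04  7.04703633e-01  7.09501560e-01 -2.43729318e-04] [-0.28545853 -0.83611142 -1.21166302] 0.023050093585555993 78.28250885009766
[310.04058313 198.0869642 ] [315.38472121 250.70715262]
[309.93206395 229.41094791] [316.21553312 209.34160527]
blue [array([349.8, 171. ,  13.5])]
yel []
or [array([344.5, 211.8, 185. ])]
red [array([318.7, 207. ,  16. ])]
```

View pics/v2.png

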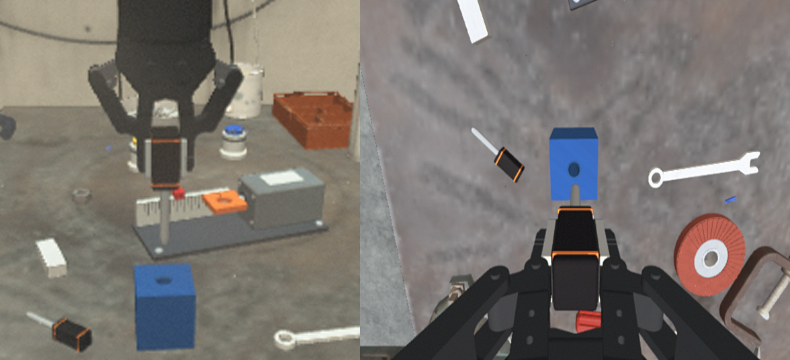

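The stylus hangs upright in the grip: in the side view its tip is at about (312,238), roughly 73 mm below the TCP. Next is the blue setter.

Call:
send_rows --plan '[[[0.004, 0.015, 0, 1, -1], [0.009, 0.03, 0, 1, -1], [0.009, 0.03, 0, 1, -1], [0.009, 0.03, 0, 1, -1], [0.009, 0.03, 0, 1, -1], [0.009, 0.03, 0, 1, -1], [0.009, 0.03, 0, 1, -1], [0.009, 0.03, 0, 1, -1]]]'

```text
time_s: 4.4
tcp_pos: [0.5675, -0.0152, 0.17]
eef_rot: [-0.001, 0.653, 0.758, -0.0]
contact_force: [0.5, -0.8, -0.6]
gripper_width: 0.0236
finger_force: 78.2
```

Call:
send_rows --plan '[[[0.009, 0.03, 0, 1, -1], [0.009, 0.03, 0, 1, -1], [0.009, 0.03, 0, 1, -1], [0.009, 0.03, 0, 1, -1], [0.009, 0.03, 0, 1, -1], [0.009, 0.03, 0, 1, -1], [0.009, 0.03, 0, 0, -1], [0.0115, 0.0355, 0, 0, -1]]]'

```text
time_s: 5.07
tcp_pos: [0.6417, 0.2288, 0.1696]
eef_rot: [-0.001, 0.613, 0.79, -0.001]
contact_force: [0.4, -0.8, -0.4]
gripper_width: 0.023
finger_force: 78.3
```

Call:
send_rows --plan '[[[0.003, 0.01, 0, 0, -1], [0, 0, -0.01, 0, -1], [0, 0, -0.01, 0, -1], [0, 0, -0.01, 0, -1], [0, 0, -0.005, 0, -1], [0, 0, 0, 0, -1], [0, 0, 0, 0, -1], [0, 0, 0, 0, -1]]]'

```text
time_s: 5.73
tcp_pos: [0.6459, 0.2369, 0.1368]
eef_rot: [0.0, 0.613, 0.79, 0.0]
contact_force: [-0.5, 0.3, -0.8]
gripper_width: 0.0231
finger_force: 78.5
```

Run:
```python
from m import *
import pickle
cs={n:cam(n,n+'3.png') for n in('wrist','side')};pickle.dump(cs,open('c3.pkl','wb'))
st=manip.get_state();p=st['tcp_pos'];print(p,st['eef_rot'],st['contact_force'])
print('tip pred',[proj(cs[k],p-[0,0,.073]) for k in cs],'cap',[proj(cs[k],[.642,.228,.048]) for k in cs])
w=cs['wrist']
for b in blobs(w,(100,100,60),(125,255,255),(200,0,460,330),30)[:4]: print(b[:3],b[3],onz(w,b[0],b[1],.048)[:2])
a=cv2.imread('pics/side3.png')[110:210,300:400]
cv2.imwrite('pics/v3.png',np.hstack([cv2.resize(a,(360,360),interpolation=cv2.INTER_CUBIC),cv2.resize(cv2.imread('pics/wrist3.png'),(430,360))]))
```

```text
[0.64602438 0.23734753 0.13709304] [3.49483373e-04 6.13206435e-01 7.89922448e-01 5.22416660e-04] [-0.15021228  0.00234407 -0.92946452]
tip pred [array([320.27687583, 205.46317892]), array([350.70044118, 163.23747271])] cap [array([311.71968853, 208.4671178 ]), array([349.56656065, 169.50150052])]
(310.12463609898106, 204.02983988355166, 916.0) ((311.5, 205.50001525878906), (37.11872863769531, 38.9075813293457), 63.43495178222656) [0.64005439 0.23103838]
(233.3912429378531, 23.248587570621467, 118.0) ((233.71165466308594, 23.543563842773438), (22.803142547607422, 6.763644218444824), 75.0685806274414) [0.56576049 0.33427206]
```

View pics/v3.png

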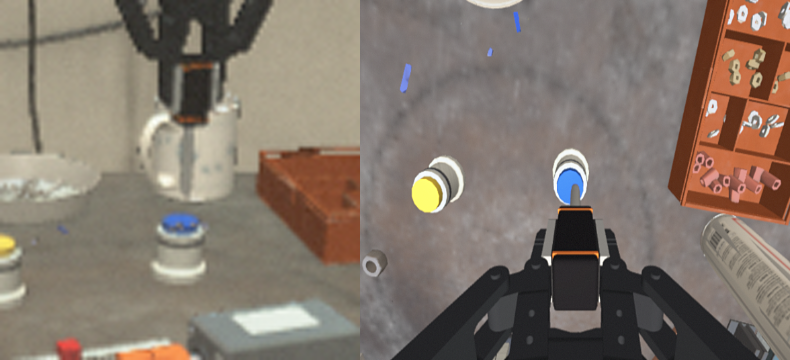

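The tip is about 6 mm off the cap centre. In the wrist view the blue cap is at (311,205). I'll correct for that and descend.

Call:
send_rows --plan '[[[-0.003, -0.004, 0, 0, -1], [-0.002, -0.003, -0.003, 0, -1], [0, 0, -0.004, 0, -1], [0, 0, -0.003, 0, -1], [0, 0, -0.002, 0, -1], [0, 0, 0, 0, -1], [0, 0, 0, 0, -1], [0, 0, 0, 0, -1]]]'

```text
time_s: 6.5
tcp_pos: [0.6406, 0.2308, 0.1243]
eef_rot: [-0.0, 0.613, 0.79, 0.0]
contact_force: [0.6, 1.5, -0.4]
gripper_width: 0.0231
finger_force: 78.5
```

Call:
send_rows --plan '[[[0, 0, -0.001, 0, -1], [0, 0, -0.001, 0, -1], [0, 0, 0, 0, -1], [0, 0, 0, 0, -1], [0, 0, 0, 0, -1], [0, 0, 0, 0, -1], [0, 0, 0, 0, -1], [0, 0, 0, 0, -1]]]'

```text
time_s: 7.17
tcp_pos: [0.6406, 0.2306, 0.1223]
eef_rot: [0.0, 0.613, 0.79, 0.0]
contact_force: [0.3, -0.1, -0.9]
gripper_width: 0.0233
finger_force: 78.5
```

```bash
cat > st.py <<'E'
from m import *
import sys
f=[]
for i in range(4):
    c=cam('side',sys.argv[1] if i==3 else None); s=manip.get_state(); f.append(s['contact_force'])
print(s['tcp_pos'],np.mean(f,0).round(2),s['time_s'])
E
python3 st.py s4.png
```

```text
[0.64058013 0.23060027 0.12229339] [ 0.31 -0.24 -1.09] 7.3667
```

Call:
send_rows --plan '[[[0, 0, -0.001, 0, -1], [0, 0, -0.001, 0, -1], [0, 0, 0, 0, -1], [0, 0, 0, 0, -1], [0, 0, 0, 0, -1], [0, 0, 0, 0, -1], [0, 0, 0, 0, -1], [0, 0, 0, 0, -1]]]'

```text
time_s: 8.03
tcp_pos: [0.6406, 0.2306, 0.1203]
eef_rot: [0.0, 0.613, 0.79, 0.0]
contact_force: [-0.6, 0.2, -0.8]
gripper_width: 0.0229
finger_force: 78.5
```

```bash
python3 st.py s5.png
```

```text
[0.64056608 0.23061996 0.12032001] [-0.07  0.38 -0.86] 8.2333
```

Call:
send_rows --plan '[[[0, 0, -0.001, 0, -1], [0, 0, -0.001, 0, -1], [0, 0, 0, 0, -1], [0, 0, 0, 0, -1], [0, 0, 0, 0, -1], [0, 0, 0, 0, -1], [0, 0, 0, 0, -1], [0, 0, 0, 0, -1]]]'

```text
time_s: 8.9
tcp_pos: [0.6406, 0.2306, 0.1184]
eef_rot: [0.0, 0.613, 0.79, 0.0]
contact_force: [0.5, 0.7, 0.4]
gripper_width: 0.0231
finger_force: 78.5
```

```bash
python3 st.py s6.png
```

```text
[0.64060463 0.23066392 0.11832653] [ 0.49 -0.47 -0.11] 9.1
```

Call:
send_rows --plan '[[[0, 0, -0.001, 0, -1], [0, 0, -0.001, 0, -1], [0, 0, -0.001, 0, -1], [0, 0, 0, 0, -1], [0, 0, 0, 0, -1], [0, 0, 0, 0, -1], [0, 0, 0, 0, -1], [0, 0, 0, 0, -1]]]'

```text
time_s: 9.77
tcp_pos: [0.6406, 0.2307, 0.1154]
eef_rot: [0.0, 0.613, 0.79, 0.0]
contact_force: [0.7, 1.1, 1.5]
gripper_width: 0.0231
finger_force: 78.6
```

```bash
python3 st.py s7.png
python3 - <<'E'
from m import *
import pickle
# cap blue area top edge in side views: before / contact / pressed
for f in('s4','s5','s6','s7'):
    c={'color':cv2.cvtColor(cv2.imread(f'pics/{f}.png'),cv2.COLOR_BGR2RGB)}
    print(f,[np.round(b[:3],2).tolist() for b in blobs(c,(100,110,50),(125,255,255),(335,160,365,190),4)[:2]])
c=pickle.load(open('c3.pkl','rb'))['wrist']
for b in blobs(c,(22,100,80),(35,255,255),(20,100,300,330),30)[:2]: print('yel',b[:3],b[3],onz(c,b[0],b[1],.048)[:2],onz(c,*b[3][0],.048)[:2])
E
```

```text
[0.64061681 0.23063118 0.1153251 ] [0.31 0.1  1.14] 9.9667
s4 [[349.78, 171.05, 13.5]]
s5 [[349.84, 171.11, 12.5]]
s6 [[351.79, 171.28, 6.5], [347.0, 171.0, 4.0]]
s7 []
yel (99.18394690708739, 215.58940646130728, 1331.0) ((99.00000762939453, 215.49998474121094), (41.719295501708984, 40.305084228515625), 45.0) [0.49237788 0.18398918] [0.4922435  0.18402731]
```

The blue cap gave about 2–3 mm: the force rose by about 2 N and the cap shifts in the picture. Now the yellow one.

Call:
send_rows --plan '[[[0, 0, 0.01, 0, -1], [0, 0, 0.015, 0, -1], [-0.0245, -0.008, 0, 0, -1], [-0.025, -0.008, 0, 0, -1], [-0.025, -0.008, 0, 0, -1], [-0.025, -0.008, 0, 0, -1], [-0.025, -0.008, 0, 0, -1], [-0.024, -0.0075, 0, 0, -1]]]'

```text
time_s: 10.63
tcp_pos: [0.4906, 0.1825, 0.1407]
eef_rot: [0.0, 0.613, 0.79, -0.0]
contact_force: [-0.9, -0.4, -1.0]
gripper_width: 0.0234
finger_force: 78.7
```

Call:
send_rows --plan '[[[0, 0, 0, 0, -1], [0, 0, 0, 0, -1], [0, 0, 0, 0, -1], [0, 0, -0.006, 0, -1], [0, 0, -0.006, 0, -1], [0, 0, -0.004, 0, -1], [0, 0, 0, 0, -1], [0, 0, 0, 0, -1]]]'

```text
time_s: 11.3
tcp_pos: [0.4918, 0.1832, 0.1235]
eef_rot: [-0.001, 0.613, 0.79, -0.001]
contact_force: [-0.4, -1.3, -0.6]
gripper_width: 0.0231
finger_force: 78.9
```

```bash
python3 st.py s8.png
python3 - <<'E'
from m import *
w=cam('wrist','w8.png');p=manip.get_state()['tcp_pos']
print(proj(w,p-[0,0,.0705]))
for b in blobs(w,(22,100,80),(35,255,255),(200,100,460,330),30)[:2]: print('yel',b[:3],b[3],onz(w,*b[3][0],.048)[:2])
E
```

```text
[0.49221804 0.18325128 0.12441598] [ 0.12  0.02 -1.13] 11.5
[320.02619923 207.23209559]
yel (316.7758566978193, 200.89563862928347, 1070.0) ((317.075439453125, 202.73583984375), (39.92918395996094, 41.40349197387695), 79.3803482055664) [0.48997392 0.18378641]
```

Call:
send_rows --plan '[[[-0.0015, 0, -0.002, 0, -1], [0, 0, -0.002, 0, -1], [0, 0, -0.002, 0, -1], [0, 0, -0.001, 0, -1], [0, 0, -0.001, 0, -1], [0, 0, -0.001, 0, -1], [0, 0, 0, 0, -1], [0, 0, 0, 0, -1]]]'

```text
time_s: 12.22
tcp_pos: [0.4906, 0.1831, 0.1153]
eef_rot: [0.0, 0.613, 0.79, -0.0]
contact_force: [-1.4, -0.0, 1.0]
gripper_width: 0.0231
finger_force: 78.9
```

```bash
python3 st.py s9.png
```

```text
[0.49052524 0.18310992 0.11536309] [-0.36 -0.1   1.37] 12.4167
```

Call:
send_rows --plan '[[[0, 0, 0.015, 0, -1], [0, 0, 0.02, 0, -1], [0.0125, -0.027, 0, 0, -1], [0.0125, -0.027, 0, 0, -1], [0.0125, -0.027, 0, 0, -1], [0.0125, -0.027, 0, 0, -1], [0.0125, -0.027, 0, 0, -1], [0.0125, -0.027, 0, 0, -1]]]'

```text
time_s: 13.08
tcp_pos: [0.566, 0.0196, 0.1502]
eef_rot: [0.0, 0.613, 0.79, 0.0]
contact_force: [-0.1, -0.1, -0.8]
gripper_width: 0.0231
finger_force: 78.7
```

Call:
send_rows --plan '[[[0.0125, -0.027, 0, 0, -1], [0.011, -0.029, 0, 0, -1], [0, 0, 0, 0, -1], [0, 0, 0, 0, -1], [0, 0, 0, 0, -1], [0, 0, 0, 0, -1], [0, 0, 0, 0, -1], [0, 0, 0, 0, -1]]]'

```text
time_s: 13.75
tcp_pos: [0.5889, -0.0337, 0.1505]
eef_rot: [0.0, 0.612, 0.791, 0.0]
contact_force: [-0.2, 0.4, -0.8]
gripper_width: 0.0231
finger_force: 78.7
```

Run:
```python
from m import *
import pickle
cs={n:cam(n,n+'10.png') for n in('wrist','side')};pickle.dump(cs,open('c10.pkl','wb'))
st=manip.get_state();p=st['tcp_pos'];print(p,st['eef_rot'],st['contact_force'])
w=cs['wrist'];print('tip',[proj(c,p-[0,0,.0705]) for c in cs.values()])
for n,lo,hi,z in(('or',(5,150,120),(22,255,255),.046),('red',(0,150,90),(4,255,255),.051)):
  for k,c in cs.items():
    for b in blobs(c,lo,hi,(150,60,520,300),15)[:2]: print(n,k,np.round(b[:3],1),b[3],onz(c,b[0],b[1],z)[:2])
a=cv2.imread('pics/side10.png')[140:260,270:420]
b=cv2.imread('pics/wrist10.png')[80:280,200:440]
cv2.imwrite('pics/v10.png',np.hstack([cv2.resize(b,(480,400),interpolation=cv2.INTER_CUBIC),cv2.resize(a,(320,400),interpolation=cv2.INTER_CUBIC)]))
```

```text
[ 0.58898981 -0.03415438  0.15041492] [5.17185963e-05 6.12505661e-01 7.90466198e-01 5.01183148e-05] [0.0024718  0.16160014 0.02825206]
tip [array([319.99204443, 207.7703742 ]), array([344.2791896 , 195.53015095])]
or wrist [ 320.6  190.3 2859.5] ((320.56439208984375, 191.89857482910156), (56.785980224609375, 58.09676742553711), 88.72696685791016) [ 0.58898733 -0.03223054]
or wrist [320.2 280.8 219.5] ((320.0219421386719, 282.5076599121094), (68.08087158203125, 7.98443078994751), 0.8425243496894836) [ 0.60854109 -0.10886905]
or side [397.8 166.  696. ] ((393.5, 167.5), (29.0, 41.0), 90.0) [0.79465082 0.25927028]
or side [344.6 211.9 184.5] ((344.6099853515625, 211.7699737548828), (11.313709259033203, 22.485998153686523), 81.8698959350586) [ 0.58905494 -0.04833855]
red wrist [252.9 149.4 352. ] ((253.25, 153.25), (29.528152465820312, 19.480911254882812), 85.60128784179688) [ 0.53352772 -0.01316939]
red side [430.9 123.9 308.5] ((430.8822326660156, 123.7508544921875), (20.155115127563477, 17.759868621826172), 6.709836483001709) [1.09043596 0.80171216]
```

View pics/v10.png

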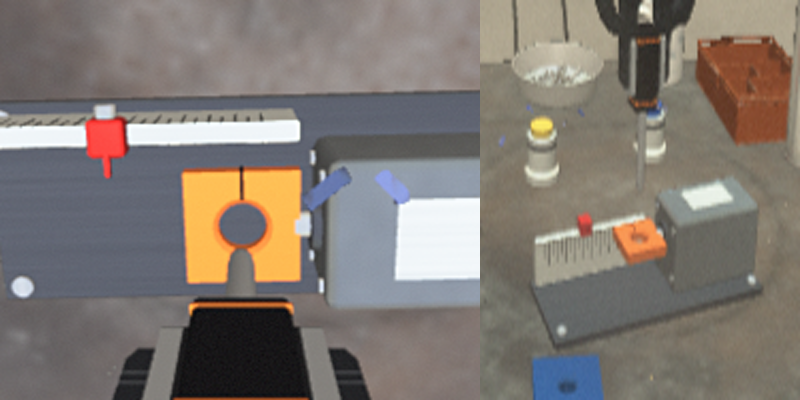

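In the wrist crop the hole is at (242,225), which is (321,192) in full resolution. The black line is at column 320 and the pointer finger at (253,165), so the gauge lies nearly along the image columns. I'll compute the offset and the pull direction.

Run:
```python
from m import *
import pickle
cs=pickle.load(open('c10.pkl','rb'));w=cs['wrist']
hsv=cv2.cvtColor(w['color'],cv2.COLOR_RGB2HSV)
m=cv2.inRange(hsv,(5,130,100),(24,255,255))[150:225,280:365]
cn,hi=cv2.findContours(m,cv2.RETR_CCOMP,cv2.CHAIN_APPROX_NONE)
for k,h in zip(cn,hi[0]):
    if cv2.contourArea(k)>60:
        M=cv2.moments(k);u,v=M['m10']/M['m00']+280,M['m01']/M['m00']+150
        (eu,ev),r=cv2.minEnclosingCircle(k); print(h[3],cv2.contourArea(k),u,v,'circ',eu+280,ev+150,r,onz(w,u,v,.046)[:2],onz(w,eu+280,ev+150,.046)[:2])
r=cv2.inRange(hsv,(0,130,80),(6,255,255))
for v in range(138,172,3):
    x=np.where(r[v,230:280])[0]+230
    if len(x):print(v,x.min(),x.max())
# base edge direction: rail bright edges and housing; use plate side edges
ok=np.argwhere(m>0)+[150,280]
q=[]
for v in range(170,216,4):
    x=ok[ok[:,0]==v,1]; q.append((onz(w,x.min(),v,.046)[:2],onz(w,x.max()+1,v,.046)[:2]))
L=np.array([a for a,b in q]);R=np.array([b for a,b in q])
for P in(L,R):
    d=np.linalg.svd(P-P.mean(0))[2][0];print('edge angle',np.degrees(np.arctan2(d[1],d[0])))
```

```text
-1 2916.5 320.5876907251843 190.41236642093833 circ 320.92065811157227 191.49248886108398 39.308021545410156 [ 0.58897878 -0.03232617] [ 0.58944281 -0.03309926]
0 410.5 320.8895655704425 191.5818107998376 circ 321.0 191.5 12.500100135803223 [ 0.58943778 -0.03317452] [ 0.58950312 -0.03308985]
138 259 259
141 243 262
144 243 262
147 243 262
150 244 262
153 244 263
156 244 262
159 252 254
162 252 254
165 252 254
168 253 254
edge angle -74.12787486699004
edge angle -73.888577079405
```

Call:
send_rows --plan '[[[0.0004, 0.0008, -0.01, 0, -1], [0, 0, -0.01, 0, -1], [0, 0, -0.006, 0, -1], [0, 0, -0.005, 0, -1], [0, 0, -0.004, 0, -1], [0, 0, -0.004, 0, -1], [0, 0, 0, 0, -1], [0, 0, 0, 0, -1]]]'

```text
time_s: 14.52
tcp_pos: [0.5895, -0.0341, 0.1111]
eef_rot: [-0.0, 0.613, 0.79, -0.0]
contact_force: [0.1, -0.2, -1.4]
gripper_width: 0.0232
finger_force: 78.7
```

```bash
python3 st.py s11.png
```

```text
[ 0.5897284  -0.03409015  0.11169211] [ 0.2   0.04 -0.64] 14.7167
```

The tip is inside the hole with no contact, so I'll go deeper and start the pull. The −x direction of the gauge is (−0.961, −0.276).

Call:
send_rows --plan '[[[0, 0, -0.006, 0, -1], [0, 0, -0.006, 0, -1], [0, 0, -0.005, 0, -1], [0, 0, 0, 0, -1], [0, 0, 0, 0, -1], [0, 0, 0, 0, -1], [0, 0, 0, 0, -1], [0, 0, 0, 0, -1]]]' --squeeze 100

```text
time_s: 15.38
tcp_pos: [0.5897, -0.0341, 0.0945]
eef_rot: [0.0, 0.613, 0.79, 0.0]
contact_force: [-0.8, 0.1, -0.9]
gripper_width: 0.0228
finger_force: 98.5
```

Call:
send_rows --plan '[[[-0.0048, -0.0014, 0, 0, -1], [-0.0048, -0.0014, 0, 0, -1], [-0.0048, -0.0014, 0, 0, -1], [-0.0048, -0.0014, 0, 0, -1], [-0.0048, -0.0014, 0, 0, -1], [-0.0048, -0.0014, 0, 0, -1], [-0.0048, -0.0014, 0, 0, -1], [-0.0048, -0.0014, 0, 0, -1]]]'

```text
time_s: 16.05
tcp_pos: [0.551, -0.0451, 0.0945]
eef_rot: [0.0, 0.613, 0.79, 0.0]
contact_force: [3.3, 3.2, -1.5]
gripper_width: 0.0228
finger_force: 98.9
```

Call:
send_rows --plan '[[[-0.0048, -0.0014, 0, 0, -1], [-0.0024, -0.0007, 0, 0, -1], [0, 0, 0, 0, -1], [0, 0, 0, 0, -1], [0, 0, 0, 0, -1], [0, 0, 0, 0, -1], [0, 0, 0, 0, -1], [0, 0, 0, 0, -1]]]'

```text
time_s: 16.72
tcp_pos: [0.5442, -0.0474, 0.0944]
eef_rot: [0.0, 0.613, 0.79, 0.0]
contact_force: [3.8, 2.7, 1.6]
gripper_width: 0.0228
finger_force: 99.0
```

```bash
cat > g.py <<'E'
from m import *
import sys
n=sys.argv[1]
w=cam('wrist','w%s.png'%n); st=manip.get_state();p=st['tcp_pos'];print(p,st['contact_force'],st['time_s'])
b=w['color'][:,:,::-1][100:300,200:440]
cv2.imwrite('pics/v%s.png'%n,cv2.resize(b,(720,600),interpolation=cv2.INTER_CUBIC))
hsv=cv2.cvtColor(w['color'],cv2.COLOR_RGB2HSV); x=np.array([np.cos(np.radians(16)),np.sin(np.radians(16))])
red=cv2.inRange(hsv,(0,130,80),(4,255,255)); orr=cv2.inRange(hsv,(5,130,100),(24,255,255))
for v in range(150,230,3):
    r=np.where(red[v,220:420])[0]+220; o=np.where(orr[v,220:420])[0]+220
    s='%d '%v
    if len(r): s+='red %d-%d gx(.049) %.4f '%(r.min(),r.max(),onz(w,(r.min()+r.max())/2,v,.049)[:2]@x)
    if len(o): s+='or %d-%d gx %.4f'%(o.min(),o.max(),onz(w,(o.min()+o.max())/2,v,.046)[:2]@x); s+=' gaps %s'%o[:-1][np.diff(o)>1]
    print(s)
E
python3 g.py 12
```

```text
[ 0.54419375 -0.04733928  0.09439593] [3.27383571 2.25685663 0.50609082] 16.7667
150 red 305-326 gx(.049) 0.5087 
153 red 303-327 gx(.049) 0.5084 
156 red 304-326 gx(.049) 0.5083 
159 red 304-326 gx(.049) 0.5083 
162 red 304-326 gx(.049) 0.5082 
165 red 304-327 gx(.049) 0.5084 
168 red 304-327 gx(.049) 0.5084 
171 red 304-327 gx(.049) 0.5083 
174 red 305-325 gx(.049) 0.5080 
177 red 315-317 gx(.049) 0.5085 
180 red 315-317 gx(.049) 0.5085 
183 red 314-317 gx(.049) 0.5081 or 292-365 gx 0.5157 gaps [313 326]
186 red 315-317 gx(.049) 0.5083 or 291-365 gx 0.5153 gaps [314 327]
189 or 291-365 gx 0.5153 gaps [327]
192 or 292-365 gx 0.5156 gaps [327]
195 or 292-365 gx 0.5155 gaps [327]
198 or 292-365 gx 0.5155 gaps [327]
201 or 292-365 gx 0.5155 gaps [327]
204 or 292-365 gx 0.5154 gaps []
207 or 292-365 gx 0.5154 gaps [319]
210 or 292-365 gx 0.5153 gaps [316]
213 or 293-364 gx 0.5153 gaps [315]
216 or 293-361 gx 0.5144 gaps [313]
219 or 293-361 gx 0.5143 gaps [313]
222 or 293-361 gx 0.5143 gaps [313]
225 or 293-365 gx 0.5155 gaps [312]
228 or 293-365 gx 0.5154 gaps [312]
```

View pics/v12.png

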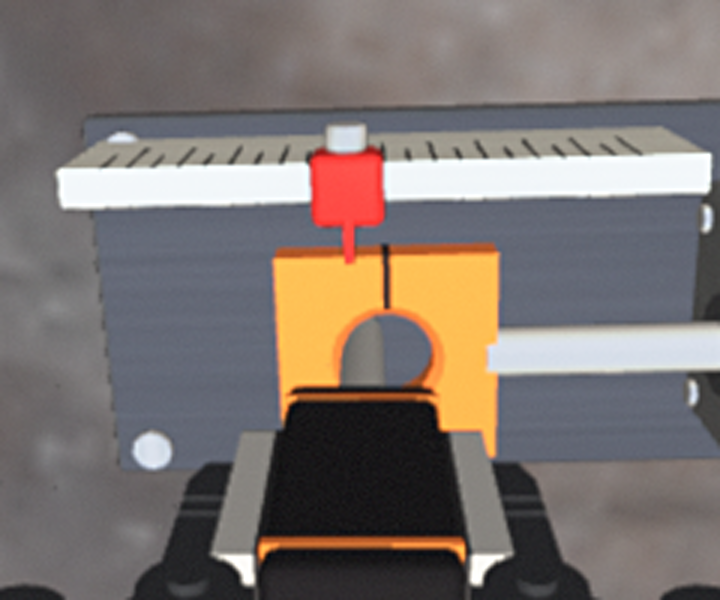

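The view shows the slide partly drawn: the black line is at column 328 and the pointer finger at 316, in full resolution. About 7 mm is left to pull.

Call:
send_rows --plan '[[[-0.0024, -0.0007, 0, 0, -1], [-0.0024, -0.0007, 0, 0, -1], [-0.002, -0.0006, 0, 0, -1], [0, 0, 0, 0, -1], [0, 0, 0, 0, -1], [0, 0, 0, 0, -1], [0, 0, 0, 0, -1], [0, 0, 0, 0, -1]]]'

```text
time_s: 17.43
tcp_pos: [0.5372, -0.0494, 0.0943]
eef_rot: [0.0, 0.613, 0.79, 0.0]
contact_force: [3.9, 2.1, 1.1]
gripper_width: 0.0228
finger_force: 99.1
```

```bash
python3 g.py 13 | sed -n '1p;/^17/p;/^18/p;/^19/p;/^20/p'
```

```text
[ 0.53713353 -0.04941854  0.09429887] [3.14866399 1.98369174 1.07960461] 17.4833
171 red 317-340 gx(.049) 0.5084 
174 red 319-337 gx(.049) 0.5081 
177 red 328-330 gx(.049) 0.5086 
180 red 328-329 gx(.049) 0.5083 
183 red 327-330 gx(.049) 0.5083 or 292-365 gx 0.5083 gaps [326]
186 red 328-329 gx(.049) 0.5082 or 291-365 gx 0.5080 gaps [327]
189 or 291-365 gx 0.5080 gaps [327]
192 or 292-365 gx 0.5082 gaps [327]
195 or 292-365 gx 0.5082 gaps [327]
198 or 292-365 gx 0.5081 gaps [327]
201 or 292-365 gx 0.5081 gaps [327]
204 or 292-365 gx 0.5081 gaps [327]
207 or 292-365 gx 0.5080 gaps [319]
```

View pics/v13.png

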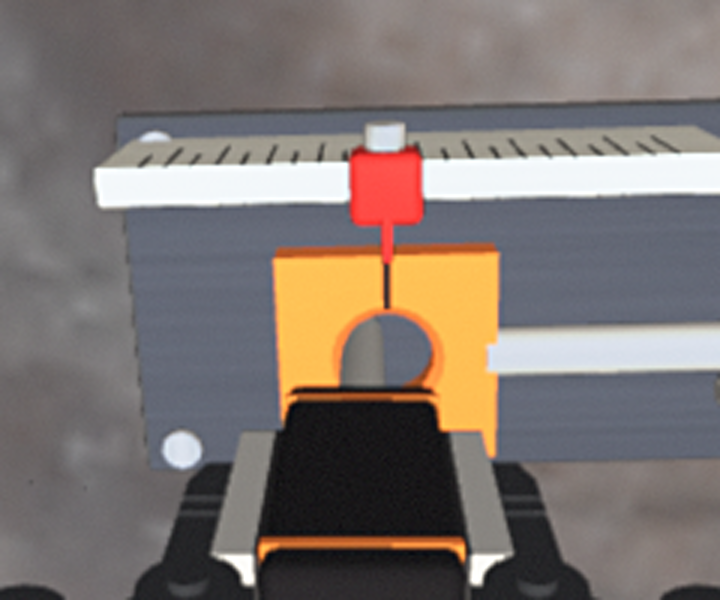

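The black line and the red pointer finger now coincide (columns 328 and 328.7). The stylus is holding the slide there with a steady force, so I'm handing in.

```bash
python3 -c "
from station import order;print(order.job_done())"
```

```text
the job is handed in; nothing more can be done
None
```

The job is handed in: the stylus pressed the blue cap and then the yellow cap about 2–3 mm each, and it is still held in the eye plate with the black line level with the red pointer (within about 0.3 mm by the wrist camera).

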